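# Load the specimen scanner's carriage and slide it under the head

## Robot

A 7-joint arm with a two-finger parallel gripper is mounted at the origin on a cart in front of the work surface, level with it; the furniture and walls round the work are solid. World frame = base frame: x ahead of the robot, y to its left, z up, the work surface at z = 0. Lengths are in m, angles in rad, forces in N, time in s.
With the tool pointing down it reaches from about 0.4 to 0.85 m from the base axis. Payload 4.5 kg.
Tool frame: the origin (TCP) lies where the fingers leave the gripper's body, on its centre line; the fingertips stand 64 mm ahead of it and the grasp point (between the pads) lies 45 mm ahead of it; z points along the fingers, y is the line along which they close (so a half turn about z gives the same grasp; the last joint's range is limited). The gripper opens to 88 mm and grips with 3 to 60 N. Pads are 18 mm wide; open, the fingers measure 123 mm over their backs; the gripper's body (75 mm by 187 mm) begins 45 mm behind the grasp point.
Start: joints at [-1.19, 0.689, -0.195, 1.565, 0.157, 0.902, -0.215], TCP at [0.212, 0.588, 0.303] pointing down, gripper open.
Joint ranges: [-3.01, 3.01], [-0.46, 2.08], [-1.47, 1.51], [0.13, 2.56], [-1, 4.14], [0.04, 2.09], [-2.66, 2.66]. Speed limits (rad/s): [2.57, 2.57, 3.14, 3.14, 3.14, 3.14, 3.14].

## Interface

Orientations are given as a unit quaternion [x, y, z, w].
In Python, from plant import r gives the robot as it stands.
- The arm moves only by the tool play_rows, never from a script. Its arguments are lists of equal length, an entry for each row: "translation": the shift along the tool's x, y, z in m, a list of three; "delta_rot": the turn, a rotation vector about the tool's x, y, z in degrees, a list of three; "grip": the opening, from -1 (shut) to 1 (fully open). In form: {"translation": [[x, y, z], ...], "delta_rot": [[rx, ry, rz], ...], "grip": [grip, ...]}. A call has 1 to 20 rows; each row shifts and turns the commanded pose from where the row before left it, along the tool's axes as they then stand; what a row does not reach is not made up. A row lasts 1/8 s, in which the tool goes at most 62.5 mm and 10.7 degrees, less where a joint would pass 70% of its speed; a pose out of reach is approached as far as the arm can. A call with a gripper value outside its range is refused whole. The fingers move at their own pace and stop on an object; "squeeze" is the grip in N (left out, the last holds). Time passes only in rows, so rows that do not move let the fingers close. It gives the time, the measured TCP pose, the force, the opening and the grip force at its end, in the units of the state.
- r.get_state(): the state, without advancing time (a new reading comes with each control period).
- r.snapshot(name): name is "side" or "top"; returns the picture (480x640x3 uint8, blue, green, red); there is no depth.
- r.get_calibration(name): a dict with "intrinsics" (3x3 intrinsics, pixels), "eye" and "rotation" of the camera in the world. Camera axes: x right, y up, looking along -z (the intrinsics and any distortion apply to the point x, -y, -z); pixel columns grow to the right and rows downward; lengths in m; the calibration is good to about 2 mm. A picture is of the moment at which its call begins. get_calibration takes no time and is no camera call.
- r.finish_job(): hands the job in; it is judged then, once.
Trained networks look in the newest picture that a camera, given by its name, has taken for a name from the list of things; names that differ only in an ending like _2 or _b are one class to them, and where a whole thing is asked for, a point or a joint stands for the part that bears it (a point fixed in the world has none). Each returns a list of dicts, best first, with "confidence" (0 to 1); they miss things now and then, are a little off and sometimes report something else, mostly with a low value. They report only what shows in the picture. A call takes as long as a camera call.
- r.look_for(camera, target): "point" ([x, y, z] in m, in world coordinates, good to about 4 mm: the middle of the surface that is visible of it).
- r.silhouettes(camera, target): "pixels" (480x640 bool, what is visible of it).
The state is a dict: "clock": time; "q": joint angles; "qd": joint speeds; "joint_torque": joint torques, N m; "tool_pos": TCP position; "eef_rot": TCP orientation; "contact_force": force on the tool from outside, world axes, zero at the start; "moment": the same for the moment, N m; "opening": opening from 0.0 (shut) to 1.0 (fully open); "finger_force": force on a finger pad.
Only numpy, scipy, OpenCV 4.12 (cv2) and the standard library are available. Lean on these libraries where they do the work, as an engineer would, in place of code of your own. Each camera call takes 0.05 s, during which the arm holds its last target. There are 200 camera calls.

## Task

Load the scanner for the next run: set the large white mount, the green mount and the small black mount each into the insert plate whose pocket is made for its size, right way up and flat on the pocket floor, while the carriage is still out. Leave the medium white and the large black mount where they stand on the mat. When all three are seated, push the carriage all the way in under the scanner head until it stops, and let go.

Things in the scene. Friction and masses are not known exactly. Their poses are not given: they have to be found in the camera images.
- large_white: a metallographic mount: a flat-topped resin puck standing on a grey-blue bench mat 2 mm thick; white, the bigger of the two white ones, 40 mm across, 18 mm high. Grasp round its flank. Origin: centre of its underside, z up. (Mind the black PC tower, 0.4 m tall, that stands left of the work at x 0.48 to 0.78 m, y 0.15 to 0.35 m.)
- green: a metallographic mount: a flat-topped resin puck standing on a grey-blue bench mat 2 mm thick; green, the only green one, 30 mm across, 13 mm high. Grasp round its flank. Origin: centre of its underside, z up.
- small_black: a metallographic mount: a flat-topped resin puck standing on a grey-blue bench mat 2 mm thick; black, the smaller of the two black ones, 26 mm across, 11 mm high. Grasp round its flank. Origin: centre of its underside, z up.
- medium_white: a metallographic mount: a flat-topped resin puck standing on a grey-blue bench mat 2 mm thick; white, the smaller of the two white ones, 30 mm across, 14 mm high; not part of this job. Origin: centre of its underside, z up.
- large_black: a metallographic mount: a flat-topped resin puck standing on a grey-blue bench mat 2 mm thick; black, the bigger of the two black ones, 40 mm across, 17 mm high; not part of this job. Origin: centre of its underside, z up.
- insert_large: Pale, bare aluminium square insert plate, 67 x 67 x 12 mm, loose in one of the carriage's three recesses (which one changes; 72 mm apart), its top 30 mm above the bench. In its middle a round pocket with a 3 mm funnel-shaped lead-in: 44 mm across, 11 mm deep, for the 40 mm mount. Origin: centre of the underside; z up; x points the way the carriage slides in, y along the row of plates.
- insert_medium: Blue square insert plate, 67 x 67 x 12 mm, loose in one of the carriage's three recesses (which one changes; 72 mm apart), its top 30 mm above the bench. In its middle a round pocket with a 3 mm funnel-shaped lead-in: 34 mm across, 6 mm deep, for the 30 mm mount. Origin: centre of the underside; z up; x points the way the carriage slides in, y along the row of plates.
- insert_small: Orange square insert plate, 67 x 67 x 12 mm, loose in one of the carriage's three recesses (which one changes; 72 mm apart), its top 30 mm above the bench. In its middle a round pocket with a 3 mm funnel-shaped lead-in: 30 mm across, 4 mm deep, for the 26 mm mount. Origin: centre of the underside; z up; x points the way the carriage slides in, y along the row of plates.
- carriage (a joint): Slide of the scanner's carriage (m): 0 out (every start), 0.115 home at its stop under the white bridge head. It slides along the plates' +x, needs about 2 N and stays where left. Seated mounts' tops are 37 mm above the bench, the head's underside 42 mm, its top 93 mm. With the carriage out, the head's front is 75 mm beyond the pocket centres; the head is 256 mm wide.
- carriage_knob (a point): Top centre of the carriage's knob: an upright black post, 16 mm in diameter, 57 mm above the bench at its top, 36 mm tall above a steel collar, on a tongue at the robot's side of the carriage, 82 mm in front of the middle pocket's centre. Moves with the carriage. Pinch it from above or push it.

How it is judged:
On the way, in this order (a step that is already met when the one before it is completed fails the run):
1. all three wanted mounts sit flat in the pockets of their own size with the carriage still out (slid in by less than 20 mm) (horizontal distance between large_white and insert_large below 0.006 m and z of large_white in the frame of insert_large below 0.0028 m and angle between each of large_white, green, small_black's own z axis and vertical below 0.1 rad and horizontal distance between green and insert_medium below 0.006 m and z of green in the frame of insert_medium below 0.0078 m and horizontal distance between small_black and insert_small below 0.006 m and z of small_black in the frame of insert_small below 0.0098 m and value of joint carriage below 0.02 m), for 0.2 s.
2. the carriage is home under the head (value of joint carriage above 0.11 m), for 0.2 s.
At the end, for the whole second after the job is handed in: White, green and small black mounts sit in the large, medium and small inserts: within 6 mm of centre and 2 mm of the floor, upright within 0.1 rad, at rest. Carriage within 5 mm of its stop, released. Medium white and large black mounts within 20 mm of where they stood (horizontal distance between large_white and insert_large below 0.006 m and z of large_white in the frame of insert_large below 0.0028 m and angle between each of large_white, green, small_black's own z axis and vertical below 0.1 rad and horizontal distance between green and insert_medium below 0.006 m and z of green in the frame of insert_medium below 0.0078 m and horizontal distance between small_black and insert_small below 0.006 m and z of small_black in the frame of insert_small below 0.0098 m and value of joint carriage above 0.11 m and linear speed of each of large_white, green, small_black below 0.02 m/s and distance of each of medium_white, large_black from where it was at the start of the episode below 0.02 m); the robot touches nothing.
It fails at once if the medium white mount is moved by more than 20 mm (distance of medium_white from where it was at the start of the episode above 0.02 m).
It fails at once if the large black mount is moved by more than 20 mm (distance of large_black from where it was at the start of the episode above 0.02 m).
It also fails if it takes over 102 s, if anything falls off the work surface, if the arm or the gripper's body presses on something with over 40 N, if the wrist force passes 120 N, or if a joint passes its speed limit or range.

## Working session

There is one attempt and no reset: what is moved stays moved. The work goes in short steps, Python scripts to look and compute and a tool call to move; the robot and the scene stay as the last step left them, time stands still between calls to the robot, and variables do not carry over. Pictures are saved under pics/ and viewed, at most 14 in all, crops included, and the job is handed in when it is done.

Besides the shell and the picture viewer there is one more tool, called after "Call:" in YAML: its name, and indented under it one key for each argument. play_rows: Moves the arm, as the interface text tells. Its arguments: {"type":"object","properties":{"translation":{"type":"array","items":{"type":"array","items":{"type":"number"}}},"delta_rot":{"type":"array","items":{"type":"array","items":{"type":"number"}}},"grip":{"type":"array","items":{"type":"number"}},"squeeze":{"type":"number"}},"required":["translation","delta_rot","grip"]}

```bash
mkdir -p pics; ls; python3 - <<'E'
from plant import r
import cv2,numpy as np
s=r.get_state();print(s['clock'],s['tool_pos'],s['eef_rot'],s['opening'])
for c in ('top','side'):
    im=r.snapshot(c);cv2.imwrite(f'pics/{c}0.png',im)
    k=r.get_calibration(c);print(c,k)
for n in ['large_white','green','small_black','medium_white','large_black','insert_large','insert_medium','insert_small','carriage_knob']:
    for c in ('top','side'):
        print(n,c,[(np.round(d['point'],4).tolist(),round(d['confidence'],2)) for d in r.look_for(c,n)][:3])
E
```

```text
pics
0.0 [0.21231868 0.5872813  0.30191439] [ 1.72492783e-01  9.85010352e-01 -9.16065814e-04 -8.34702922e-05] 1.0008145750103528
top {'intrinsics': array([[482.69980612,   0.        , 323.6324279 ],
       [  0.        , 482.69980612, 245.36730152],
       [  0.        ,   0.        ,   1.        ]]), 'eye': array([ 0.43069011, -0.15480071,  0.99430945]), 'rotation': array([ 0.04207843, -0.0361894 , -0.70541938,  0.70661392])}
side {'intrinsics': array([[553.11411697,   0.        , 326.8096234 ],
       [  0.        , 553.11411697, 240.51915008],
       [  0.        ,   0.        ,   1.        ]]), 'eye': array([0.01696007, 0.02827763, 0.91872348]), 'rotation': array([-0.16470046,  0.23625475,  0.78714084, -0.54540512])}
large_white top [([0.4437, -0.0491, 0.0198], 0.67)]
large_white side [([0.4343, -0.0505, 0.0169], 0.91), ([0.6525, -0.2073, 0.033], 0.34)]
green top [([0.4351, -0.2011, 0.0142], 0.44)]
green side [([0.4349, -0.2027, 0.0189], 0.64)]
small_black top [([0.4911, -0.2752, 0.0097], 0.56)]
small_black side [([0.4877, -0.2751, 0.0121], 0.5)]
medium_white top [([0.4251, -0.3425, 0.0095], 0.69)]
medium_white side [([0.4243, -0.3409, 0.0112], 0.69)]
large_black top [([0.4879, -0.1157, 0.0206], 0.65)]
large_black side [([0.4832, -0.1086, 0.0222], 0.74)]
insert_large top [([0.6671, -0.0671, 0.0302], 0.62), ([0.6563, -0.2044, 0.0272], 0.52)]
insert_large side [([0.6666, -0.0622, 0.0305], 0.61)]
insert_medium top [([0.6564, -0.2017, 0.0277], 0.73), ([0.44, -0.0494, 0.0233], 0.62), ([0.6626, -0.1354, 0.0293], 0.58)]
insert_medium side [([0.6567, -0.1343, 0.0267], 0.67), ([0.6208, -0.1262, 0.0226], 0.2)]
insert_small top []
insert_small side [([0.654, -0.2078, 0.0346], 0.68)]
carriage_knob top [([0.6225, -0.1323, 0.0229], 0.83)]
carriage_knob side [([0.6198, -0.1334, 0.023], 0.68), ([0.4331, -0.0493, 0.017], 0.67)]
```

View pics/top0.png

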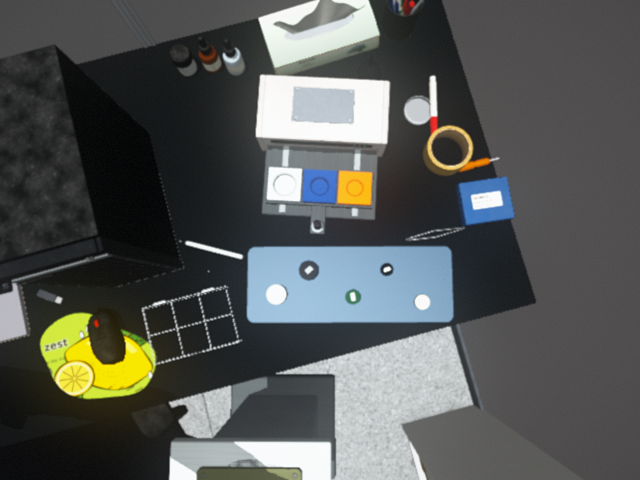

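View pics/side0.png

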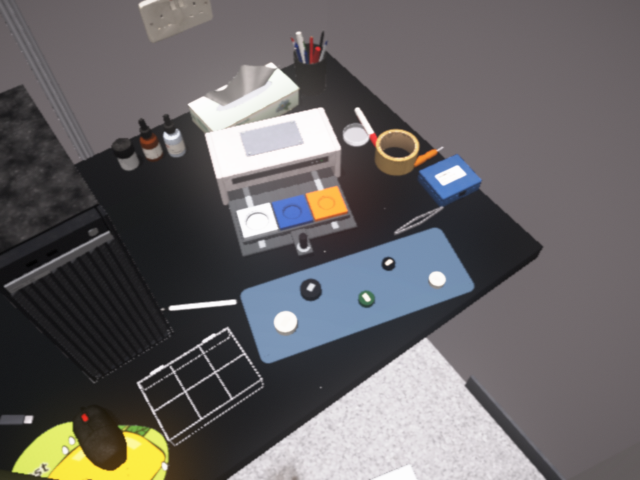

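Both pictures agree with the networks. In the top view the mounts are large white (276,294), large black (309,269), green (353,297), small black (387,269) and medium white (422,302). The plates left to right are large (285,184), medium (320,186) and small (355,188), with the knob at (318,226). Next I'll measure them precisely.

```bash
cat >h.py <<'E'
from plant import r
import cv2,numpy as np
from scipy.spatial.transform import Rotation as R
def proj(c,uv,z):
    k=r.get_calibration(c);K=k['intrinsics'];uv=np.atleast_2d(uv).astype(float)
    d=np.c_[(uv[:,0]-K[0,2])/K[0,0],-(uv[:,1]-K[1,2])/K[1,1],-np.ones(len(uv))]
    d=R.from_quat(k['rotation']).apply(d)
    return (k['eye']+d*((z-k['eye'][2])/d[:,2])[:,None])[:,:2]
def pix(c,P):
    k=r.get_calibration(c);K=k['intrinsics']
    p=R.from_quat(k['rotation']).inv().apply(np.atleast_2d(P)-k['eye'])
    return np.c_[K[0,0]*p[:,0]/-p[:,2]+K[0,2],K[1,1]*p[:,1]/p[:,2]+K[1,2]]
def mask(c,n,near):
    ms=[d['pixels'] for d in r.silhouettes(c,n)]
    if not ms: return None
    u=pix(c,[near])[0]
    m=min(ms,key=lambda m:np.linalg.norm(np.argwhere(m)[:,::-1].mean(0)-u))
    return m
def cyl(c,m,xy0,z0,h,rad):
    "fit projected cylinder silhouette centroid to the mask centroid"
    t=np.linspace(0,2*np.pi,60);xy=np.array(xy0[:2],float)
    g=np.argwhere(m)[:,::-1].mean(0)
    for _ in range(4):
        P=np.vstack([np.c_[xy[0]+rad*np.cos(t),xy[1]+rad*np.sin(t),0*t+z] for z in (z0,z0+h)])
        hull=cv2.convexHull((pix(c,P)).astype(np.float32));M=cv2.moments(hull)
        cen=np.array([M['m10']/M['m00'],M['m01']/M['m00']])
        xy+=(proj(c,g,z0+h)-proj(c,cen,z0+h))[0]
    return xy,M['m00'],m.sum()
E
python3 - <<'E'
from h import *
N={'large_white':((.438,-.05,.02),.018,.02),'green':((.435,-.202,.015),.013,.015),'small_black':((.489,-.275,.012),.011,.013),'medium_white':((.425,-.342,.014),.014,.015),'large_black':((.485,-.112,.02),.017,.02)}
for c in ('top','side'):
    r.snapshot(c)
    for n,(p,h,rad) in N.items():
        m=mask(c,n,p)
        if m is None: print(n,c,None);continue
        x,a,b=cyl(c,m,p,.002,h,rad);print(c,n,x.round(4),round(a),b)
    for n,p in {'insert_large':(.663,-.063,.03),'insert_medium':(.66,-.134,.03),'insert_small':(.655,-.206,.03)}.items():
        m=mask(c,n,p)
        if m is None: print(n,c,None);continue
        ct=max(cv2.findContours(m.astype(np.uint8),cv2.RETR_EXTERNAL,cv2.CHAIN_APPROX_NONE)[0],key=len)[:,0]
        q=proj(c,ct,.03);b=cv2.minAreaRect((q*1000).astype(np.float32));print(c,n,np.round(b[0],1),np.round(b[1],1),round(b[2],1))
E
```

```text
large_white top None
top green [ 0.436  -0.2049] 177 167
small_black top None
top medium_white [ 0.4252 -0.3437] 194 174
top large_black [ 0.4888 -0.1151] 314 336
top insert_large [663.1 -65.6] [67.8 69.3] 86.9
top insert_medium [ 659.3 -136.2] [68.8 69.3] 86.8
top insert_small [ 655.5 -209. ] [66.8 69.1] 87.2
side large_white [ 0.4401 -0.0488] 456 433
side green [ 0.4355 -0.2026] 239 271
side small_black [ 0.4907 -0.2723] 164 132
side medium_white [ 0.4248 -0.3437] 237 227
side large_black [ 0.4885 -0.1138] 414 400
side insert_large [659.5 -62.8] [66.  73.5] 87.4
side insert_medium [ 657.2 -135. ] [67.1 73.2] 87.3
side insert_small [ 652.9 -206.3] [68.2 72.1] 87.1
```

```bash
python3 - <<'E'
from h import *
for i in range(3):
    im=r.snapshot('top')
    for n,p,h,rad in (('large_white',(.441,-.05,.02),.018,.02),('small_black',(.491,-.274,.012),.011,.013),('green',(.436,-.204,.015),.013,.015)):
        m=mask('top',n,p)
        if m is not None: x,a,b=cyl('top',m,p,.002,h,rad);print(n,x.round(4),round(a),b)
# warp to metric top view at z=.03 and z=.015
def warp(c,x0,x1,y0,y1,z,s=4):
    g=np.array([[x1,y1],[x1,y0],[x0,y0],[x0,y1]]);d=np.float32([[0,0],[(y1-y0)*1000*s,0],[(y1-y0)*1000*s,(x1-x0)*1000*s],[0,(x1-x0)*1000*s]])
    M=cv2.getPerspectiveTransform(pix(c,np.c_[g,[z]*4]).astype(np.float32),d)
    return cv2.warpPerspective(r.snapshot(c),M,(int(d[1][0]),int(d[2][1])),flags=cv2.INTER_CUBIC)
A=warp('top',.62,.70,-.25,-.03,.03,3);B=warp('side',.62,.70,-.25,-.03,.03,3)
for im in (A,B):
    for n,x,y in (('L',.661,-.064),('M',.658,-.1355),('S',.654,-.2075)):
        cv2.drawMarker(im,(int((-.03-y)*3000),int((.70-x)*3000)),(0,255,255),0,10)
cv2.imwrite('pics/w.png',np.vstack([A,B]))
E
```

```text
large_white [ 0.4404 -0.0509] 325 319
green [ 0.4357 -0.2052] 177 170
large_white [ 0.4403 -0.0497] 325 341
small_black [ 0.4914 -0.2741] 136 128
green [ 0.436  -0.2051] 177 180
large_white [ 0.4401 -0.0501] 325 331
small_black [ 0.4258 -0.3443] 144 179
green [ 0.436  -0.2048] 177 157
```

View pics/w.png

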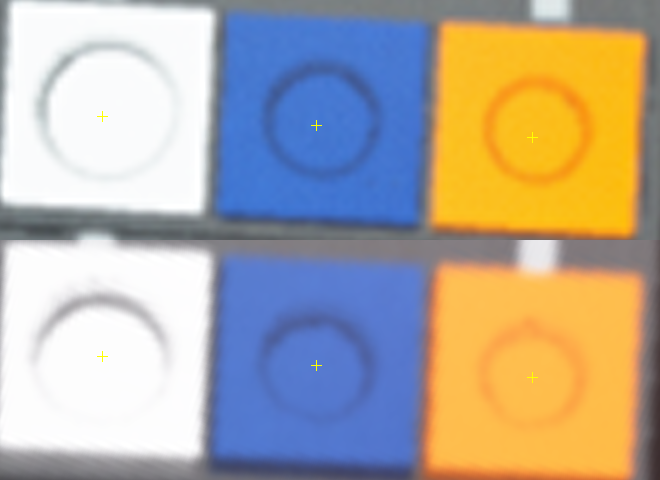

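Call:
play_rows:
  translation:
    - [0, 0, 0]
    - [0, 0, 0]
    - [-0.0145, -0.0414, 0]
    - [-0.0145, -0.0414, 0]
    - [-0.0145, -0.0414, 0]
    - [-0.0145, -0.0414, 0]
    - [-0.0145, -0.0414, 0]
    - [-0.0145, -0.0414, 0]
    - [-0.0145, -0.0414, 0]
    - [-0.0145, -0.0414, 0]
    - [0, 0, 0]
  delta_rot:
    - [0, 0, -8.45]
    - [0, 0, -8.45]
    - [0, 0, 0]
    - [0, 0, 0]
    - [0, 0, 0]
    - [0, 0, 0]
    - [0, 0, 0]
    - [0, 0, 0]
    - [0, 0, 0]
    - [0, 0, 0]
    - [0, 0, 0]
  grip: [0.36, 0.36, 0.36, 0.36, 0.36, 0.36, 0.36, 0.36, 0.36, 0.36, 0.36]
  squeeze: 15

```text
clock: 3.98
tool_pos: [0.3118, 0.2477, 0.3027]
eef_rot: [0.029, 1.0, -0.001, -0.0]
contact_force: [-0.4, 1.1, -0.7]
opening: 0.68
finger_force: 0.0
```

```bash
cat >go.py <<'E'
from h import *
import sys
def go(x,y,z,yaw=-3.0):
    s=r.get_state();q=R.from_quat(s['eef_rot']);T=R.from_matrix(np.array([[-np.cos(np.radians(yaw)),-np.sin(np.radians(yaw)),0],[-np.sin(np.radians(yaw)),np.cos(np.radians(yaw)),0],[0,0,-1]]).astype(float))
    print('t',round(s['clock'],2),'pos',s['tool_pos'].round(4),'F',s['contact_force'].round(1),'open',round(s['opening']*88,1),'ff',round(float(np.max(s['finger_force'])),1))
    print(' shift',q.inv().apply(np.array([x,y,z])-s['tool_pos']).round(4),'rot',np.degrees((q.inv()*T).as_rotvec()).round(2))
if __name__=='__main__': go(*map(float,sys.argv[1:4]))
E
python3 go.py .4402 -.0495 .15
```

```text
t 3.98 pos [0.3118 0.2477 0.3027] F [-0.4  1.1 -0.7] open 59.9 ff 0.0
 shift [-0.1453 -0.2889  0.1535] rot [-0.15  0.   -0.31]
```

Call:
play_rows:
  translation:
    - [-0.0208, -0.0413, 0]
    - [-0.0208, -0.0413, 0.0]
    - [-0.0208, -0.0413, 0.0]
    - [-0.0208, -0.0413, 0.0]
    - [-0.0208, -0.0413, 0.04]
    - [-0.0208, -0.0413, 0.05]
    - [-0.0205, -0.0411, 0.05]
    - [0, 0, 0.0135]
    - [0, 0, 0]
    - [0, 0, 0]
  delta_rot:
    - [-0.15, 0, -0.3]
    - [0, 0, 0]
    - [0, 0, 0]
    - [0, 0, 0]
    - [0, 0, 0]
    - [0, 0, 0]
    - [0, 0, 0]
    - [0, 0, 0]
    - [0, 0, 0]
    - [0, 0, 0]
  grip: [0.36, 0.36, 0.36, 0.36, 0.36, 0.36, 0.36, 0.36, 0.36, 0.36]

```text
clock: 5.22
tool_pos: [0.4402, -0.0361, 0.1573]
eef_rot: [0.022, 1.0, 0.002, 0.001]
contact_force: [0.3, 0.6, 0.5]
opening: 0.681
finger_force: 0.0
```

```bash
python3 go.py .4402 -.0495 .077
```

```text
t 5.22 pos [ 0.4402 -0.0361  0.1573] F [0.3 0.6 0.5] open 59.9 ff 0.0
 shift [-0.0005 -0.0137  0.0802] rot [0.2  0.08 0.43]
```

Call:
play_rows:
  translation:
    - [-0.0005, -0.0137, 0.0]
    - [0, 0, 0.03]
    - [0, 0, 0.03]
    - [0, 0, 0.015]
    - [0, 0, 0.005]
    - [0, 0, 0]
    - [0, 0, 0]
  delta_rot:
    - [0.2, 0.1, 0.4]
    - [0, 0, 0]
    - [0, 0, 0]
    - [0, 0, 0]
    - [0, 0, 0]
    - [0, 0, 0]
    - [0, 0, 0]
  grip: [0.36, 0.36, 0.36, 0.36, 0.36, 0.36, 0.36]

```text
clock: 6.1
tool_pos: [0.4424, -0.0521, 0.0862]
eef_rot: [0.027, 1.0, -0.001, -0.003]
contact_force: [-0.4, -0.3, 0.6]
opening: 0.679
finger_force: 0.0
```

```bash
python3 go.py .4402 -.0495 .077; python3 - <<'E'
from h import *
im=r.snapshot('side');cv2.imwrite('pics/s1.png',cv2.resize(im[240:400,200:420],None,fx=3,fy=3))
E
```

```text
t 6.1 pos [ 0.4424 -0.0521  0.0862] F [-0.4 -0.3  0.6] open 59.7 ff 0.0
 shift [0.0023 0.0025 0.0092] rot [-0.11 -0.36 -0.12]
```

View pics/s1.png

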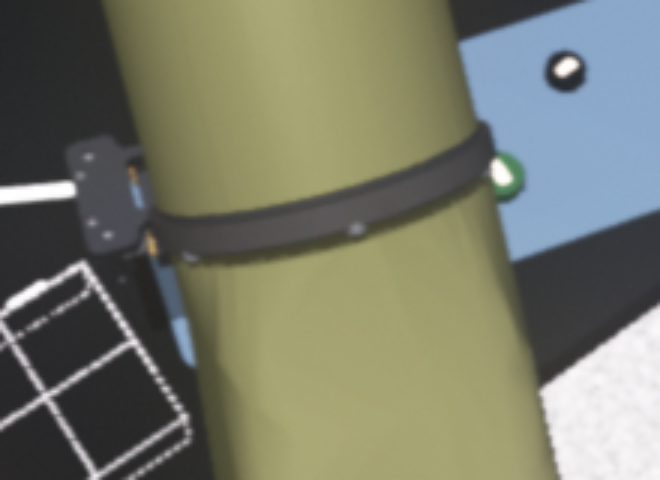

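The side view is blocked by the forearm, so I'll rely on the measured pose and finish the approach.

Call:
play_rows:
  translation:
    - [0.0023, 0.0025, 0.004]
    - [0, 0, 0.005]
    - [0, 0, 0]
    - [0, 0, 0]
  delta_rot:
    - [0, -0.35, 0]
    - [0, 0, 0]
    - [0, 0, 0]
    - [0, 0, 0]
  grip: [0.36, 0.36, 0.36, 0.36]

```text
clock: 6.65
tool_pos: [0.4399, -0.0493, 0.077]
eef_rot: [0.027, 1.0, -0.001, -0.001]
contact_force: [-1.1, 0.3, 0.2]
opening: 0.677
finger_force: 0.0
```

```bash
python3 go.py .4402 -.0495 .077;python3 go.py .4402 -.0495 .077
```

```text
t 6.65 pos [ 0.4399 -0.0493  0.077 ] F [-1.1  0.3  0.2] open 59.5 ff 0.0
 shift [-0.0003 -0.0002  0.    ] rot [-0.12 -0.13 -0.08]
t 6.65 pos [ 0.4399 -0.0493  0.077 ] F [-1.1  0.3  0.2] open 59.5 ff 0.0
 shift [-0.0003 -0.0002  0.    ] rot [-0.12 -0.13 -0.08]
```

Call:
play_rows:
  translation:
    - [0, 0, 0]
    - [0, 0, 0]
    - [0, 0, 0]
    - [0, 0, 0]
    - [0, 0, 0]
    - [0, 0, 0]
    - [0, 0, -0.02]
    - [0, 0, -0.03]
    - [0, 0, -0.02]
    - [0, 0, 0]
    - [0, 0, 0]
  delta_rot:
    - [0, 0, 0]
    - [0, 0, 0]
    - [0, 0, 0]
    - [0, 0, 0]
    - [0, 0, 0]
    - [0, 0, 0]
    - [0, 0, 0]
    - [0, 0, 0]
    - [0, 0, 0]
    - [0, 0, 0]
    - [0, 0, 0]
  grip: [-0.3, -0.3, -0.3, -0.3, -0.3, -0.3, -0.3, -0.3, -0.3, -0.3, -0.3]
  squeeze: 15

```text
clock: 8.02
tool_pos: [0.4399, -0.0498, 0.139]
eef_rot: [0.027, 1.0, -0.002, -0.002]
contact_force: [-0.8, -0.4, -1.0]
opening: 0.44
finger_force: 15.0
```

```bash
python3 go.py .6629 -.0646 .145
```

```text
t 8.03 pos [ 0.4399 -0.0498  0.139 ] F [-0.8 -0.4 -1. ] open 38.7 ff 15.0
 shift [-0.2234 -0.0028 -0.0068] rot [-0.24 -0.19 -0.08]
```

Call:
play_rows:
  translation:
    - [-0.02, -0.0004, -0.0068]
    - [-0.04, -0.0004, 0]
    - [-0.04, -0.0004, 0]
    - [-0.04, -0.0004, 0]
    - [-0.04, -0.0004, 0]
    - [-0.03, -0.0004, 0]
    - [-0.0134, -0.0004, 0]
    - [0, 0, 0]
    - [0, 0, 0]
  delta_rot:
    - [-0.2, -0.2, 0]
    - [0, 0, 0]
    - [0, 0, 0]
    - [0, 0, 0]
    - [0, 0, 0]
    - [0, 0, 0]
    - [0, 0, 0]
    - [0, 0, 0]
    - [0, 0, 0]
  grip: [-0.3, -0.3, -0.3, -0.3, -0.3, -0.3, -0.3, -0.3, -0.3]

```text
clock: 9.15
tool_pos: [0.6619, -0.0642, 0.1453]
eef_rot: [0.026, 1.0, -0.001, -0.001]
contact_force: [-0.2, -0.0, 0.1]
opening: 0.447
finger_force: 15.0
```

```bash
python3 go.py .6629 -.0646 .097; python3 - <<'E'
from h import *
for c in ('side','top'):
    r.snapshot(c)
    for d in r.silhouettes(c,'large_white'): m=d['pixels'];print(c,d['confidence'],np.argwhere(m).mean(0),m.sum())
    print(pix(c,[[.663,-.065,.08]]))
cv2.imwrite('pics/s2.png',cv2.resize(r.snapshot('side')[130:280,180:380],None,fx=3,fy=3))
E
```

```text
t 9.15 pos [ 0.6619 -0.0642  0.1453] F [-0.2 -0.   0.1] open 39.3 ff 15.0
 shift [-0.0011 -0.0003  0.0483] rot [-0.1  -0.1  -0.02]
side 0.59 [205.17794486 253.6566416 ] 399
[[254.23642697 204.13612788]]
[[281.41712885 178.29058605]]
```

View pics/s2.png

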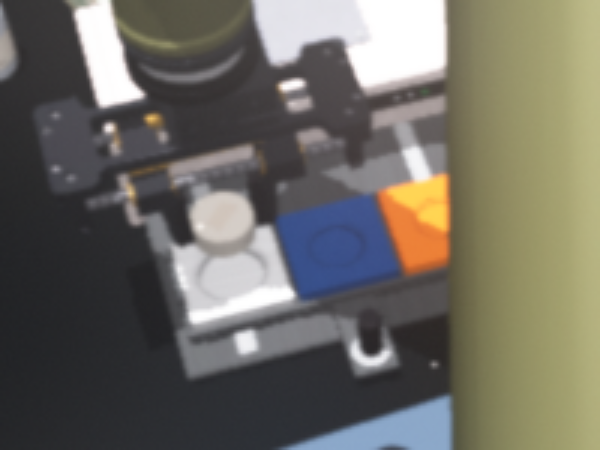

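The large mount is held level over the white plate, at crop (222,222). Now I'll lower it.

Call:
play_rows:
  translation:
    - [-0.0011, -0.0003, 0.01]
    - [0, 0, 0.012]
    - [0, 0, 0.01]
    - [0, 0, 0.006]
    - [0, 0, 0.005]
    - [0, 0, 0.0035]
    - [0, 0, 0]
    - [0, 0, 0]
  delta_rot:
    - [0, 0, 0]
    - [0, 0, 0]
    - [0, 0, 0]
    - [0, 0, 0]
    - [0, 0, 0]
    - [0, 0, 0]
    - [0, 0, 0]
    - [0, 0, 0]
  grip: [-0.3, -0.3, -0.3, -0.3, -0.3, -0.3, -0.3, -0.3]

```text
clock: 10.4
tool_pos: [0.6644, -0.0648, 0.1002]
eef_rot: [0.027, 1.0, -0.0, 0.001]
contact_force: [0.3, -0.0, 0.6]
opening: 0.442
finger_force: 15.0
```

```bash
python3 go.py .6629 -.0646 .0965
```

```text
t 10.4 pos [ 0.6644 -0.0648  0.1002] F [ 0.3 -0.   0.6] open 38.9 ff 15.0
 shift [0.0015 0.0001 0.0037] rot [-0.04  0.07 -0.07]
```

Call:
play_rows:
  translation:
    - [0.0015, 0.0, 0.0015]
    - [0, 0, 0.0022]
    - [0, 0, 0]
    - [0, 0, 0]
  delta_rot:
    - [0, 0, 0]
    - [0, 0, 0]
    - [0, 0, 0]
    - [0, 0, 0]
  grip: [-0.3, -0.3, -0.3, -0.3]

```text
clock: 10.9
tool_pos: [0.6627, -0.0647, 0.0962]
eef_rot: [0.027, 1.0, -0.0, 0.0]
contact_force: [0.1, -0.4, 0.1]
opening: 0.445
finger_force: 15.0
```

```bash
python3 go.py .6629 -.0646 .0965
```

```text
t 10.9 pos [ 0.6627 -0.0647  0.0962] F [ 0.1 -0.4  0.1] open 39.1 ff 15.0
 shift [-0.0002  0.0002 -0.0003] rot [-0.04  0.04 -0.07]
```

Call:
play_rows:
  translation:
    - [0, 0, 0]
    - [0, 0, 0]
    - [0, 0, 0]
    - [0, 0, 0]
    - [0, 0, -0.02]
    - [0, 0, -0.03]
    - [0, 0, -0.03]
    - [0, 0, 0]
    - [0.03, 0, 0]
    - [0.045, 0, 0]
    - [0.045, 0, 0]
    - [0.045, 0, 0]
    - [0.03, 0, 0]
    - [0, 0, 0]
  delta_rot:
    - [0, 0, 0]
    - [0, 0, 0]
    - [0, 0, 0]
    - [0, 0, 0]
    - [0, 0, 0]
    - [0, 0, 0]
    - [0, 0, 0]
    - [0, 0, 0]
    - [0, 0, 0]
    - [0, 0, 0]
    - [0, 0, 0]
    - [0, 0, 0]
    - [0, 0, 0]
    - [0, 0, 0]
  grip: [0.1, 0.23, 0.23, 0.23, 0.23, 0.23, 0.23, 0.23, 0.23, 0.23, 0.23, 0.23, 0.23, 0.23]

```text
clock: 12.65
tool_pos: [0.4655, -0.0544, 0.1762]
eef_rot: [0.026, 1.0, -0.001, -0.001]
contact_force: [0.0, -0.4, 0.0]
opening: 0.612
finger_force: 0.0
```

```bash
python3 go.py .4358 -.2038 .12; python3 - <<'E'
from h import *
for c in ('side','top'):
    r.snapshot(c)
    print(c,[(x['point'],x['confidence']) for x in r.look_for(c,'large_white')])
    m=mask(c,'large_white',(.663,-.065,.03))
    if m is not None: print(np.argwhere(m)[:,::-1].mean(0),m.sum(),pix(c,[[.663,-.065,.037]]))
cv2.imwrite('pics/s3.png',cv2.resize(r.snapshot('side')[150:270,180:380],None,fx=3,fy=3))
E
```

```text
t 12.65 pos [ 0.4655 -0.0544  0.1762] F [ 0.  -0.4  0. ] open 53.9 ff 0.0
 shift [ 0.0218 -0.1506  0.0566] rot [-0.13 -0.14  0.01]
side []
top [([0.6634, -0.0642, 0.0361], 0.67)]
[283.99701493 184.13134328] 335 [[283.43661308 183.56811075]]
```

View pics/s3.png

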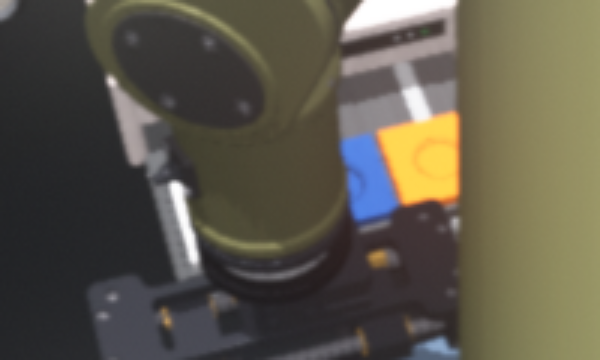

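The top-camera network puts the large mount at its pocket centre, pixel (284,184); the side view is blocked. Next is the green mount.

Call:
play_rows:
  translation:
    - [0.0036, -0.02, 0]
    - [0.0036, -0.03, 0.005]
    - [0.0036, -0.03, 0.015]
    - [0.0036, -0.03, 0.015]
    - [0.0036, -0.025, 0.015]
    - [0.0036, -0.0156, 0.0066]
    - [0, 0, 0]
    - [0, 0, 0]
  delta_rot:
    - [-0.1, -0.1, 0]
    - [0, 0, 0]
    - [0, 0, 0]
    - [0, 0, 0]
    - [0, 0, 0]
    - [0, 0, 0]
    - [0, 0, 0]
    - [0, 0, 0]
  grip: [0.14, 0.14, 0.14, 0.14, 0.14, 0.14, 0.14, 0.14]

```text
clock: 14.0
tool_pos: [0.4392, -0.2022, 0.1198]
eef_rot: [0.026, 1.0, 0.001, 0.002]
contact_force: [1.0, -0.1, 0.4]
opening: 0.571
finger_force: 0.0
```

```bash
python3 go.py .4358 -.2038 .0725
```

```text
t 14.0 pos [ 0.4392 -0.2022  0.1198] F [ 1.  -0.1  0.4] open 50.2 ff 0.0
 shift [ 0.0035 -0.0019  0.0473] rot [0.12 0.22 0.01]
```

Call:
play_rows:
  translation:
    - [0.0035, -0.0019, 0]
    - [0, 0, 0.015]
    - [0, 0, 0.015]
    - [0, 0, 0.01]
    - [0, 0, 0.0073]
    - [0, 0, 0]
    - [0, 0, 0]
  delta_rot:
    - [0.1, 0.2, 0]
    - [0, 0, 0]
    - [0, 0, 0]
    - [0, 0, 0]
    - [0, 0, 0]
    - [0, 0, 0]
    - [0, 0, 0]
  grip: [0.14, 0.14, 0.14, 0.14, 0.14, 0.14, 0.14]

```text
clock: 14.88
tool_pos: [0.435, -0.205, 0.0724]
eef_rot: [0.027, 1.0, -0.0, -0.0]
contact_force: [-0.0, 0.6, -0.9]
opening: 0.567
finger_force: 0.0
```

```bash
python3 go.py .4358 -.2038 .0725
```

```text
t 14.88 pos [ 0.435  -0.205   0.0724] F [-0.   0.6 -0.9] open 49.9 ff 0.0
 shift [-0.0008  0.0013 -0.0001] rot [-0.05 -0.03 -0.06]
```

Call:
play_rows:
  translation:
    - [-0.0008, 0.0013, 0]
    - [0, 0, 0]
    - [0, 0, 0]
    - [0, 0, 0]
    - [0, 0, 0]
    - [0, 0, 0]
    - [0, 0, 0]
    - [0, 0, -0.02]
    - [0, 0, -0.03]
    - [0, 0, -0.02]
    - [0, 0, 0]
    - [0, 0, 0]
  delta_rot:
    - [0, 0, 0]
    - [0, 0, 0]
    - [0, 0, 0]
    - [0, 0, 0]
    - [0, 0, 0]
    - [0, 0, 0]
    - [0, 0, 0]
    - [0, 0, 0]
    - [0, 0, 0]
    - [0, 0, 0]
    - [0, 0, 0]
    - [0, 0, 0]
  grip: [0.14, -0.5, -0.5, -0.5, -0.5, -0.5, -0.5, -0.5, -0.5, -0.5, -0.5, -0.5]

```text
clock: 16.38
tool_pos: [0.4354, -0.2039, 0.1414]
eef_rot: [0.027, 1.0, -0.0, -0.001]
contact_force: [0.4, 0.6, -0.5]
opening: 0.328
finger_force: 15.0
```

```bash
python3 go.py .6592 -.1365 .145
```

```text
t 16.38 pos [ 0.4354 -0.2039  0.1414] F [ 0.4  0.6 -0.5] open 28.8 ff 15.0
 shift [-0.2199  0.0793 -0.0041] rot [-0.04 -0.11 -0.08]
```

Call:
play_rows:
  translation:
    - [-0.02, 0.0093, -0.004]
    - [-0.035, 0.0125, 0]
    - [-0.04, 0.0125, 0]
    - [-0.04, 0.0125, 0]
    - [-0.04, 0.0125, 0]
    - [-0.03, 0.0125, 0]
    - [-0.0149, 0.0075, 0]
    - [0, 0, 0]
    - [0, 0, 0]
  delta_rot:
    - [0, -0.1, 0]
    - [0, 0, 0]
    - [0, 0, 0]
    - [0, 0, 0]
    - [0, 0, 0]
    - [0, 0, 0]
    - [0, 0, 0]
    - [0, 0, 0]
    - [0, 0, 0]
  grip: [-0.5, -0.5, -0.5, -0.5, -0.5, -0.5, -0.5, -0.5, -0.5]

```text
clock: 17.5
tool_pos: [0.6583, -0.1369, 0.1449]
eef_rot: [0.027, 1.0, -0.001, -0.001]
contact_force: [0.4, -0.3, -0.4]
opening: 0.333
finger_force: 15.0
```

```bash
python3 go.py .6592 -.1365 .0965; python3 - <<'E'
from h import *
c='side';im=r.snapshot(c)
for d in r.silhouettes(c,'green'): m=d['pixels'];print(d['confidence'],np.argwhere(m)[:,::-1].mean(0),m.sum())
cv2.imwrite('pics/s4.png',cv2.resize(im[130:280,200:400],None,fx=3,fy=3))
print(pix(c,[[.6592,-.1365,.0875]]))
E
```

```text
t 17.5 pos [ 0.6583 -0.1369  0.1449] F [ 0.4 -0.3 -0.4] open 29.3 ff 15.0
 shift [-0.001   0.0006  0.0484] rot [-0.11 -0.11 -0.06]
0.75 [291.08196721 195.40437158] 183
[[290.34257849 192.73593487]]
```

View pics/s4.png

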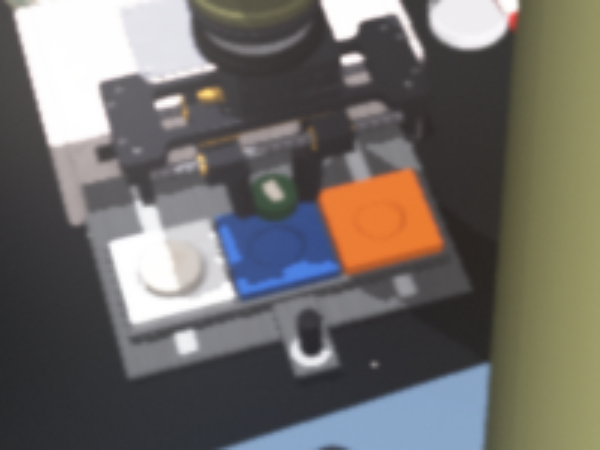

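The large white mount sits flat in its pocket at crop (172,265), and green is held over the blue plate at crop (273,195). Lowering green.

Call:
play_rows:
  translation:
    - [-0.001, 0.0006, 0.01]
    - [0, 0, 0.012]
    - [0, 0, 0.01]
    - [0, 0, 0.006]
    - [0, 0, 0.005]
    - [0, 0, 0.0035]
    - [0, 0, 0]
    - [0, 0, 0]
  delta_rot:
    - [-0.1, -0.1, 0]
    - [0, 0, 0]
    - [0, 0, 0]
    - [0, 0, 0]
    - [0, 0, 0]
    - [0, 0, 0]
    - [0, 0, 0]
    - [0, 0, 0]
  grip: [-0.5, -0.5, -0.5, -0.5, -0.5, -0.5, -0.5, -0.5]

```text
clock: 18.6
tool_pos: [0.6609, -0.1358, 0.0999]
eef_rot: [0.027, 1.0, 0.0, 0.001]
contact_force: [-0.0, -0.2, -0.2]
opening: 0.33
finger_force: 15.0
```

```bash
python3 go.py .6592 -.1365 .0965
```

```text
t 18.6 pos [ 0.6609 -0.1358  0.0999] F [-0.  -0.2 -0.2] open 29.0 ff 15.0
 shift [ 0.0016 -0.0008  0.0034] rot [ 0.06  0.17 -0.07]
```

Call:
play_rows:
  translation:
    - [0.0016, -0.0008, 0.0015]
    - [0, 0, 0.002]
    - [0, 0, 0]
    - [0, 0, 0]
  delta_rot:
    - [0, 0.15, 0]
    - [0, 0, 0]
    - [0, 0, 0]
    - [0, 0, 0]
  grip: [-0.5, -0.5, -0.5, -0.5]

```text
clock: 19.1
tool_pos: [0.6591, -0.1365, 0.0961]
eef_rot: [0.027, 1.0, 0.001, -0.0]
contact_force: [-0.0, 0.3, -0.5]
opening: 0.335
finger_force: 15.0
```

```bash
python3 go.py .6592 -.1365 .0965
```

```text
t 19.1 pos [ 0.6591 -0.1365  0.0961] F [-0.   0.3 -0.5] open 29.5 ff 15.0
 shift [-0.0001  0.     -0.0004] rot [ 0.06 -0.01 -0.07]
```

Call:
play_rows:
  translation:
    - [0, 0, 0]
    - [0, 0, 0]
    - [0, 0, 0]
    - [0, 0, 0]
    - [0, 0, -0.02]
    - [0, 0, -0.03]
    - [0, 0, -0.03]
    - [0, 0, 0]
    - [0.03, -0.02, 0]
    - [0.035, -0.03, 0]
    - [0.035, -0.035, 0]
    - [0.035, -0.035, 0]
    - [0.0256, -0.0253, 0]
    - [0, 0, 0]
    - [0, 0, 0]
  delta_rot:
    - [0, 0, 0]
    - [0, 0, 0]
    - [0, 0, 0]
    - [0, 0, 0]
    - [0, 0, 0]
    - [0, 0, 0]
    - [0, 0, 0]
    - [0, 0, 0]
    - [0, 0, 0]
    - [0, 0, 0]
    - [0, 0, 0]
    - [0, 0, 0]
    - [0, 0, 0]
    - [0, 0, 0]
    - [0, 0, 0]
  grip: [-0.1, 0.045, 0.045, 0.045, 0.045, 0.045, 0.045, 0.045, 0.045, 0.045, 0.045, 0.045, 0.045, 0.045, 0.045]

```text
clock: 20.98
tool_pos: [0.4916, -0.2724, 0.1761]
eef_rot: [0.027, 1.0, 0.001, 0.0]
contact_force: [0.3, 0.7, 0.2]
opening: 0.522
finger_force: 0.0
```

```bash
python3 go.py .491 -.2732 .11; python3 - <<'E'
from h import *
for c in ('top',):
    r.snapshot(c)
    for n,p in (('large_white',(.663,-.065,.037)),('green',(.659,-.1365,.037))):
        print(n,[(x['point'].round(4) if hasattr(x['point'],'round') else x['point'],x['confidence']) for x in r.look_for(c,n)])
E
```

```text
t 20.98 pos [ 0.4916 -0.2724  0.1761] F [0.3 0.7 0.2] open 45.9 ff 0.0
 shift [ 0.0006 -0.001   0.0661] rot [ 0.11  0.05 -0.04]
large_white [([0.6621, -0.0604, 0.0394], 0.88)]
green [([0.6606, -0.1387, 0.0334], 0.61)]
```

Call:
play_rows:
  translation:
    - [0.0006, -0.001, 0.02]
    - [0, 0, 0.025]
    - [0, 0, 0.025]
    - [0, 0, 0.02]
    - [0, 0, 0.008]
    - [0, 0, 0.004]
    - [0, 0, 0]
    - [0, 0, 0]
  delta_rot:
    - [0.1, 0, 0]
    - [0, 0, 0]
    - [0, 0, 0]
    - [0, 0, 0]
    - [0, 0, 0]
    - [0, 0, 0]
    - [0, 0, 0]
    - [0, 0, 0]
  grip: [0.045, 0.045, 0.045, 0.045, 0.045, 0.045, 0.045, 0.045]

```text
clock: 22.12
tool_pos: [0.4906, -0.2743, 0.0746]
eef_rot: [0.027, 1.0, -0.001, 0.0]
contact_force: [1.4, 0.5, 0.1]
opening: 0.524
finger_force: 0.0
```

```bash
python3 go.py .491 -.2732 .0705
```

```text
t 22.12 pos [ 0.4906 -0.2743  0.0746] F [1.4 0.5 0.1] open 46.1 ff 0.0
 shift [-0.0003  0.0011  0.0041] rot [-0.06  0.05 -0.08]
```

Call:
play_rows:
  translation:
    - [-0.0003, 0.0011, 0.004]
    - [0, 0, 0]
    - [0, 0, 0]
    - [0, 0, 0]
    - [0, 0, 0]
    - [0, 0, 0]
    - [0, 0, 0]
    - [0, 0, 0]
    - [0, 0, 0]
    - [0, 0, -0.02]
    - [0, 0, -0.03]
    - [0, 0, -0.024]
    - [0, 0, 0]
    - [0, 0, 0]
  delta_rot:
    - [0, 0, 0]
    - [0, 0, 0]
    - [0, 0, 0]
    - [0, 0, 0]
    - [0, 0, 0]
    - [0, 0, 0]
    - [0, 0, 0]
    - [0, 0, 0]
    - [0, 0, 0]
    - [0, 0, 0]
    - [0, 0, 0]
    - [0, 0, 0]
    - [0, 0, 0]
    - [0, 0, 0]
  grip: [0.045, 0.045, -0.6, -0.6, -0.6, -0.6, -0.6, -0.6, -0.6, -0.6, -0.6, -0.6, -0.6, -0.6]

```text
clock: 23.88
tool_pos: [0.4902, -0.2731, 0.144]
eef_rot: [0.027, 1.0, -0.0, -0.0]
contact_force: [-1.2, 0.9, -0.7]
opening: 0.286
finger_force: 15.0
```

```bash
python3 go.py .6555 -.2084 .145
```

```text
t 23.88 pos [ 0.4902 -0.2731  0.144 ] F [-1.2  0.9 -0.7] open 25.2 ff 15.0
 shift [-0.1615  0.0735 -0.0012] rot [-0.06 -0.03 -0.08]
```

Call:
play_rows:
  translation:
    - [-0.02, 0.009, -0.001]
    - [-0.035, 0.0155, 0]
    - [-0.035, 0.0165, 0]
    - [-0.035, 0.0165, 0]
    - [-0.025, 0.011, 0]
    - [-0.0115, 0.005, 0]
    - [0, 0, 0]
    - [0, 0, 0]
  delta_rot:
    - [0, 0, 0]
    - [0, 0, 0]
    - [0, 0, 0]
    - [0, 0, 0]
    - [0, 0, 0]
    - [0, 0, 0]
    - [0, 0, 0]
    - [0, 0, 0]
  grip: [-0.6, -0.6, -0.6, -0.6, -0.6, -0.6, -0.6, -0.6]

```text
clock: 24.88
tool_pos: [0.6544, -0.2093, 0.1443]
eef_rot: [0.027, 1.0, -0.001, -0.001]
contact_force: [-1.0, -0.2, -0.1]
opening: 0.287
finger_force: 15.0
```

```bash
python3 go.py .6555 -.2084 .0965; python3 - <<'E'
from h import *
im=r.snapshot('side');cv2.imwrite('pics/s5.png',cv2.resize(im[130:280,200:400],None,fx=3,fy=3))
print(pix('side',[[.6555,-.2084,.0865]]))
E
```

```text
t 24.88 pos [ 0.6544 -0.2093  0.1443] F [-1.  -0.2 -0.1] open 25.2 ff 15.0
 shift [-0.0011  0.0011  0.0478] rot [-0.1  -0.13 -0.12]
[[326.26052871 184.17591365]]
```

View pics/s5.png

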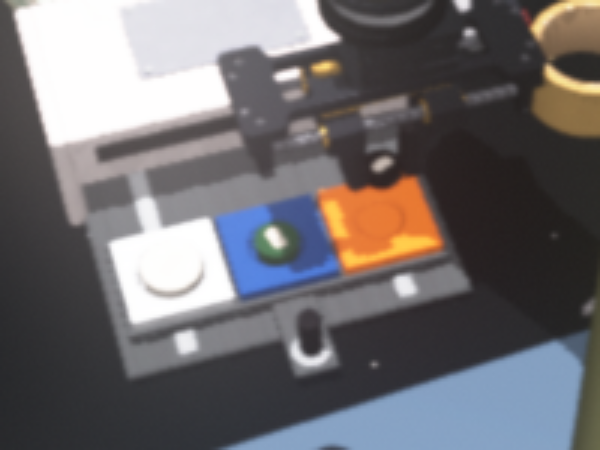

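The large white (crop 172,265) and green (crop 277,243) mounts are seated. The small black is held above the orange pocket at crop (380,163), so I'll lower it.

Call:
play_rows:
  translation:
    - [-0.0011, 0.0011, 0.01]
    - [0, 0, 0.012]
    - [0, 0, 0.01]
    - [0, 0, 0.006]
    - [0, 0, 0.005]
    - [0, 0, 0.0035]
    - [0, 0, 0]
    - [0, 0, 0]
  delta_rot:
    - [-0.1, -0.1, -0.1]
    - [0, 0, 0]
    - [0, 0, 0]
    - [0, 0, 0]
    - [0, 0, 0]
    - [0, 0, 0]
    - [0, 0, 0]
    - [0, 0, 0]
  grip: [-0.6, -0.6, -0.6, -0.6, -0.6, -0.6, -0.6, -0.6]

```text
clock: 25.92
tool_pos: [0.6572, -0.2072, 0.0987]
eef_rot: [0.026, 1.0, 0.0, 0.001]
contact_force: [-1.0, 0.2, 0.0]
opening: 0.282
finger_force: 15.0
```

```bash
python3 go.py .6555 -.2084 .0963
```

```text
t 25.93 pos [ 0.6572 -0.2072  0.0987] F [-1.   0.2  0. ] open 24.8 ff 15.0
 shift [ 0.0017 -0.0013  0.0024] rot [0.05 0.12 0.03]
```

Call:
play_rows:
  translation:
    - [0.0017, -0.0013, 0.0012]
    - [0, 0, 0.0012]
    - [0, 0, 0]
    - [0, 0, 0]
  delta_rot:
    - [0, 0.1, 0]
    - [0, 0, 0]
    - [0, 0, 0]
    - [0, 0, 0]
  grip: [-0.6, -0.6, -0.6, -0.6]

```text
clock: 26.42
tool_pos: [0.6553, -0.2083, 0.096]
eef_rot: [0.026, 1.0, 0.001, -0.0]
contact_force: [0.6, -0.2, 0.1]
opening: 0.287
finger_force: 15.0
```

```bash
python3 go.py .6555 -.2084 .0963
```

```text
t 26.43 pos [ 0.6553 -0.2083  0.096 ] F [ 0.6 -0.2  0.1] open 25.3 ff 15.0
 shift [-0.0002 -0.0001 -0.0003] rot [ 0.06 -0.    0.03]
```

Call:
play_rows:
  translation:
    - [0, 0, 0]
    - [0, 0, 0]
    - [0, 0, 0]
    - [0, 0, 0]
    - [0, 0, -0.02]
    - [0, 0, -0.03]
    - [0, 0, -0.03]
    - [0, 0, 0]
    - [0.03, 0.01, 0]
    - [0.04, 0.02, 0]
    - [0.04, 0.02, 0]
    - [0.025, 0.02, 0]
    - [0, 0, 0]
    - [0, 0, 0]
  delta_rot:
    - [0, 0, 0]
    - [0, 0, 0]
    - [0, 0, 0]
    - [0, 0, 0]
    - [0, 0, 0]
    - [0, 0, 0]
    - [0, 0, 0]
    - [0, 0, 0]
    - [0, 0, 0]
    - [0, 0, 0]
    - [0, 0, 0]
    - [0, 0, 0]
    - [0, 0, 0]
    - [0, 0, 0]
  grip: [-0.1, -0.045, -0.045, -0.045, -0.045, -0.045, -0.045, -0.045, -0.045, -0.045, -1, -1, -1, -1]

```text
clock: 28.18
tool_pos: [0.5248, -0.1322, 0.1761]
eef_rot: [0.026, 1.0, 0.0, 0.0]
contact_force: [0.3, -0.4, 0.5]
opening: 0.048
finger_force: 0.0
```

```bash
python3 go.py .54 -.1303 .16; python3 - <<'E'
from h import *
a=r.snapshot('side');b=r.snapshot('top')
print(pix('top',[[.6592,-.1365,.037],[.6629,-.0646,.037],[.6555,-.2084,.037]]).round(1).tolist())
cv2.imwrite('pics/s6.png',np.vstack([cv2.resize(a[130:280,200:400],(640,480))[100:400],cv2.resize(b[160:240,250:390],(640,366),interpolation=2)[:300]]))
for c in('top','side'):
  for n in('large_white','green','small_black'):
    print(c,n,[np.round(x['point'],4).tolist() for x in r.look_for(c,n)][:2])
  print(c,[np.round(x['point'],4).tolist() for x in r.look_for(c,'carriage_knob')][:2])
E
```

```text
t 28.18 pos [ 0.5248 -0.1322  0.1761] F [ 0.3 -0.4  0.5] open 4.2 ff 0.0
 shift [-0.0151  0.0027  0.0161] rot [ 0.02  0.03 -0.01]
[[318.7, 185.4], [283.2, 183.6], [354.3, 187.2]]
top large_white [[0.6642, -0.0626, 0.0366]]
top green []
top small_black [[0.657, -0.21, 0.0352]]
top [[0.6876, -0.1765, 0.0244]]
side large_white []
side green []
side small_black []
side [[0.6211, -0.1182, 0.0227]]
```

View pics/s6.png

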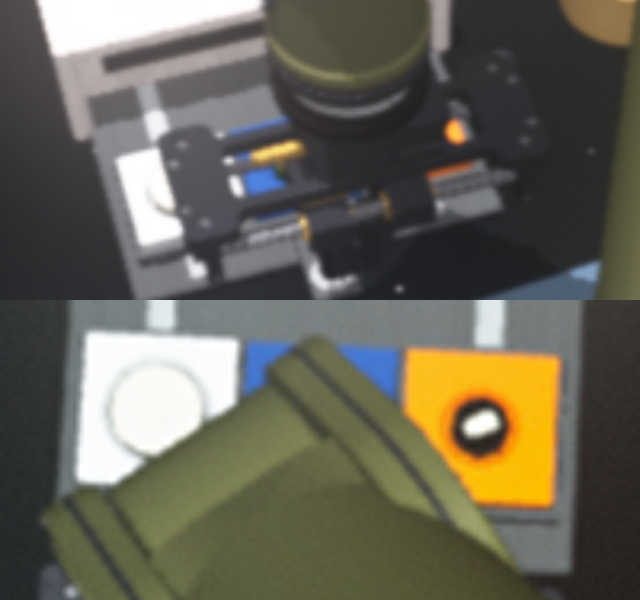

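All three are seated: large white and small black (about 355,188 in the full top view) look centred. I'll lower the closed fingers behind the knob.

Call:
play_rows:
  translation:
    - [0.004, 0.0027, 0.01]
    - [0, 0, 0.025]
    - [0, 0, 0.025]
    - [0, 0, 0.012]
    - [0, 0, 0.005]
    - [0, 0, 0]
    - [0, 0, 0]
  delta_rot:
    - [0, 0, 0]
    - [0, 0, 0]
    - [0, 0, 0]
    - [0, 0, 0]
    - [0, 0, 0]
    - [0, 0, 0]
    - [0, 0, 0]
  grip: [-1, -1, -1, -1, -1, -1, -1]

```text
clock: 29.55
tool_pos: [0.5206, -0.1286, 0.0997]
eef_rot: [0.026, 1.0, 0.0, 0.0]
contact_force: [0.4, 0.5, -0.6]
opening: 0.011
finger_force: 0.0
```

```bash
python3 go.py .5603 -.1313 .099
```

```text
t 29.55 pos [ 0.5206 -0.1286  0.0997] F [ 0.4  0.5 -0.6] open 1.0 ff 0.0
 shift [-0.0398 -0.0006  0.0007] rot [0.06 0.05 0.02]
```

Call:
play_rows:
  translation:
    - [-0.012, -0.0006, 0]
    - [-0.012, 0, 0]
    - [-0.006, 0, 0]
    - [-0.004, 0, 0]
    - [-0.004, 0, 0]
    - [-0.004, 0, 0]
    - [-0.006, 0, 0]
    - [-0.007, 0, 0]
    - [-0.007, 0, 0]
    - [-0.007, 0, 0]
    - [-0.007, 0, 0]
    - [-0.007, 0, 0]
    - [-0.007, 0, 0]
    - [-0.007, 0, 0]
    - [-0.007, 0, 0]
    - [-0.007, 0, 0]
    - [0, 0, 0]
  delta_rot:
    - [0, 0, 0]
    - [0, 0, 0]
    - [0, 0, 0]
    - [0, 0, 0]
    - [0, 0, 0]
    - [0, 0, 0]
    - [0, 0, 0]
    - [0, 0, 0]
    - [0, 0, 0]
    - [0, 0, 0]
    - [0, 0, 0]
    - [0, 0, 0]
    - [0, 0, 0]
    - [0, 0, 0]
    - [0, 0, 0]
    - [0, 0, 0]
    - [0, 0, 0]
  grip: [-1, -1, -1, -1, -1, -1, -1, -1, -1, -1, -1, -1, -1, -1, -1, -1, -1]

```text
clock: 31.68
tool_pos: [0.6325, -0.1348, 0.0993]
eef_rot: [0.026, 1.0, 0.001, 0.001]
contact_force: [-0.7, 0.6, -0.2]
opening: 0.009
finger_force: 0.0
```

```bash
python3 go.py .675 -.1373 .099; python3 - <<'E'
from h import *
a=r.snapshot('side');b=r.snapshot('top')
cv2.imwrite('pics/s7.png',np.hstack([cv2.resize(a[110:260,200:350],(400,400)),cv2.resize(b[110:240,255:385],(400,400))]))
E
```

```text
t 31.68 pos [ 0.6325 -0.1348  0.0993] F [-0.7  0.6 -0.2] open 0.8 ff 0.0
 shift [-0.0426 -0.0003  0.0004] rot [0.09 0.14 0.01]
```

View pics/s7.png

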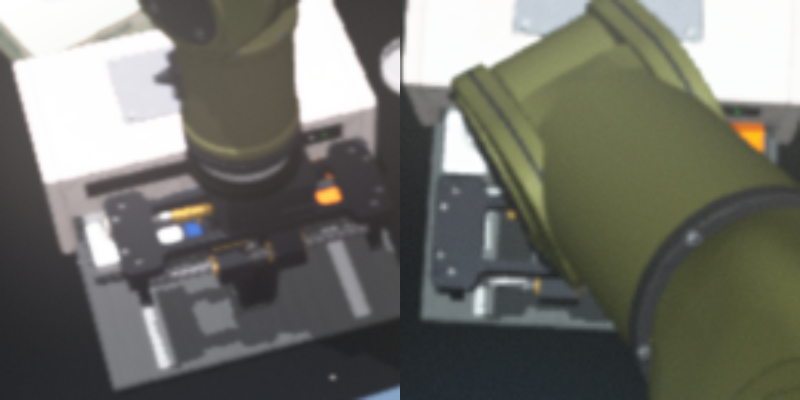

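The plates have moved partly under the head (right view: orange edge at 750,135), with little force. I'll keep pushing to the stop.

Call:
play_rows:
  translation:
    - [-0.005, 0, 0]
    - [-0.007, 0, 0]
    - [-0.007, 0, 0]
    - [-0.007, 0, 0]
    - [-0.006, 0, 0]
    - [-0.004, 0, 0]
    - [-0.002, 0, 0]
    - [0, 0, 0]
  delta_rot:
    - [0, 0, 0]
    - [0, 0, 0]
    - [0, 0, 0]
    - [0, 0, 0]
    - [0, 0, 0]
    - [0, 0, 0]
    - [0, 0, 0]
    - [0, 0, 0]
  grip: [-1, -1, -1, -1, -1, -1, -1, -1]

```text
clock: 32.78
tool_pos: [0.6694, -0.137, 0.099]
eef_rot: [0.026, 1.0, 0.001, 0.0]
contact_force: [1.1, -0.1, -0.4]
opening: -0.0
finger_force: 0.0
```

Call:
play_rows:
  translation:
    - [-0.001, 0, 0]
    - [-0.001, 0, 0]
    - [-0.001, 0, 0]
  delta_rot:
    - [0, 0, 0]
    - [0, 0, 0]
    - [0, 0, 0]
  grip: [-1, -1, -1]

```text
clock: 33.15
tool_pos: [0.6719, -0.1371, 0.099]
eef_rot: [0.026, 1.0, 0.0, -0.0]
contact_force: [-0.5, -0.1, 1.7]
opening: 0.005
finger_force: 0.8
```

Call:
play_rows:
  translation:
    - [-0.001, 0, 0]
    - [-0.001, 0, 0]
    - [-0.001, 0, 0]
    - [0, 0, 0]
  delta_rot:
    - [0, 0, 0]
    - [0, 0, 0]
    - [0, 0, 0]
    - [0, 0, 0]
  grip: [-1, -1, -1, -1]

```text
clock: 33.65
tool_pos: [0.6752, -0.1373, 0.099]
eef_rot: [0.026, 1.0, 0.0, 0.0]
contact_force: [-0.6, 0.9, -0.3]
opening: 0.006
finger_force: 0.5
```

Call:
play_rows:
  translation:
    - [-0.001, 0, 0]
    - [-0.001, 0, 0]
    - [0, 0, 0]
  delta_rot:
    - [0, 0, 0]
    - [0, 0, 0]
    - [0, 0, 0]
  grip: [-1, -1, -1]

```text
clock: 34.02
tool_pos: [0.6772, -0.1374, 0.0991]
eef_rot: [0.026, 1.0, 0.0, 0.0]
contact_force: [-1.6, -1.1, -0.5]
opening: 0.007
finger_force: 0.5
```

Call:
play_rows:
  translation:
    - [-0.001, 0, 0]
    - [-0.001, 0, 0]
    - [0, 0, 0]
  delta_rot:
    - [0, 0, 0]
    - [0, 0, 0]
    - [0, 0, 0]
  grip: [-1, -1, -1]

```text
clock: 34.4
tool_pos: [0.6777, -0.1374, 0.099]
eef_rot: [0.026, 1.0, 0.0, -0.002]
contact_force: [-5.9, 0.4, 4.4]
opening: 0.006
finger_force: 3.0
```

Call:
play_rows:
  translation:
    - [-0.001, 0, 0]
    - [-0.001, 0, 0]
    - [0, 0, 0]
  delta_rot:
    - [0, 0, 0]
    - [0, 0, 0]
    - [0, 0, 0]
  grip: [-1, -1, -1]

```text
clock: 34.78
tool_pos: [0.6779, -0.1374, 0.099]
eef_rot: [0.026, 1.0, 0.0, -0.004]
contact_force: [-9.6, 0.1, 8.9]
opening: 0.004
finger_force: 5.3
```

The stop is reached: force rises with no further travel. Backing off and lifting away to look.

Call:
play_rows:
  translation:
    - [0.004, 0, 0]
    - [0.02, 0, 0]
    - [0.03, 0, 0]
    - [0.03, 0, -0.02]
    - [0.03, 0, -0.03]
    - [0.04, -0.02, -0.03]
    - [0.04, -0.05, -0.02]
    - [0.02, -0.05, 0]
    - [0, -0.05, 0]
    - [0, -0.03, 0]
    - [0, 0, 0]
    - [0, 0, 0]
  delta_rot:
    - [0, 0, 0]
    - [0, 0, 0]
    - [0, 0, 0]
    - [0, 0, 0]
    - [0, 0, 0]
    - [0, 0, 0]
    - [0, 0, 0]
    - [0, 0, 0]
    - [0, 0, 0]
    - [0, 0, 0]
    - [0, 0, 0]
    - [0, 0, 0]
  grip: [-1, -1, -1, -1, -1, -1, -1, -1, -1, -1, -1, -1]

```text
clock: 36.28
tool_pos: [0.4607, -0.3217, 0.1978]
eef_rot: [0.025, 1.0, 0.001, 0.001]
contact_force: [-0.4, 0.4, -0.0]
opening: 0.006
finger_force: 0.0
```

```bash
python3 - <<'E'
from h import *
a=r.snapshot('side');b=r.snapshot('top')
print(pix('top',[[.5773+.1148,-.1322-.006,.057]]),pix('side',[[.5773+.1148,-.1322-.006,.057]]),r.get_state()['tool_pos'])
cv2.imwrite('pics/s8.png',np.hstack([cv2.resize(a[110:260,190:340],(400,400)),cv2.resize(b[110:240,255:385],(400,400))]))
for c in('top','side'):
  print(c,[(np.round(x['point'],4).tolist(),x['confidence']) for x in r.look_for(c,'carriage_knob')][:2])
  for n in ('medium_white','large_black'): print(c,n,[np.round(x['point'],4).tolist() for x in r.look_for(c,n)][:2])
E
```

```text
[[319.44538811 166.85723035]] [[286.78123056 189.88532895]] [ 0.46065142 -0.32118135  0.1978184 ]
top [([0.7282, -0.141, 0.0203], 0.6)]
top medium_white []
top large_black [[0.4903, -0.1141, 0.0207]]
side [([0.7297, -0.1351, 0.0203], 0.61), ([0.747, -0.0704, 0.03], 0.24)]
side medium_white [[0.4222, -0.3376, 0.0119]]
side large_black [[0.4821, -0.1102, 0.0201]]
```

View pics/s8.png

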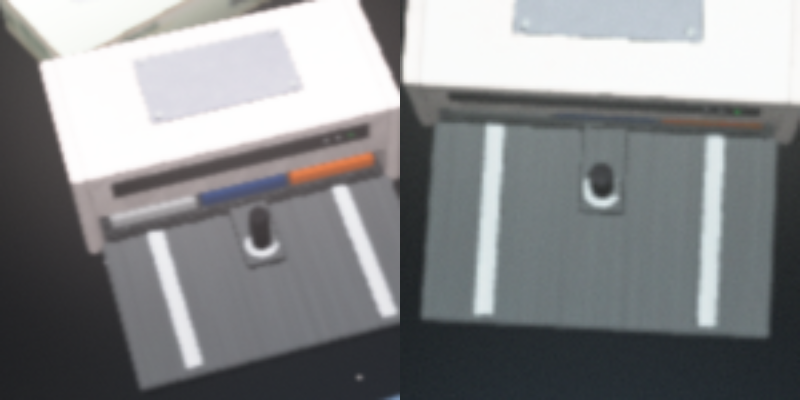

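The carriage is home: the knob top is at about (320,166) in the top picture against (319,167) predicted. The plates are under the head and the two mounts left out are undisturbed.

```bash
python3 -c "
from plant import r
print(r.finish_job())"
```

```text
the job is handed in; nothing more can be done
None
```

The large white, green and small black mounts went into their matching plates, the carriage was pushed in to its stop and released, and the job is handed in; the hand-in gave no verdict, and with the plates under the head I couldn't see the seated mounts again.

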